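Seat a parking-lock disc on the studs of its hub

TASK

The lobed lock disc lies out of line, up on the tips of the hub's three studs. Swing the holding pawl clear, turn the disc on the hub, without taking it off, until its three bolt holes line up with the studs and it sits fully home, flat on the hub flange; then swing the pawl fully back in between the lobes. Leave the tools lying round the stand where they are.

Things in the scene. Friction and masses are not known exactly. Their poses are not given: they have to be found in the camera images.
- hub_stand: Assembly stand fixed to the bench: grey base plate 190 x 190 x 12 mm (its centre at x +10, y -10 mm) with a round aluminium hub on it. Origin: on the hub's vertical axis, at the bench top; turned about z only. A steel spigot 26 mm across stands on the hub up to z = 84 mm, a small nut on it to 88 mm.
- flange (a point): Centre of the hub flange's flat top, z = 45 mm; flange 88 mm across. Axes as hub_stand. Three vertical studs stand on it, 8 mm across with tapered tips, from z = 45 to 58 mm, 36 mm from the axis at 0, 120 and 240 degrees from +x.
- lock_disc: Loose steel disc over the spigot (29 mm bore), 0.4 to 0.6 kg, 8 mm thick. Origin: on its axis, underside. Web to 51 mm radius; three 12 mm bolt holes 36 mm from the axis at 0, 120, 240 degrees from its +x. At the start its underside lies on the stud tips, z = 58 mm, 48 to 72 degrees off the fit either way; any of the three positions 120 degrees apart fits (the 4 mm holes take no stud).
- disc_top (a point): Centre of the disc's upper face; axes as lock_disc. Six lobes on the rim at 0, 60 .. 300 degrees reach to 74 mm radius, 20 mm wide at the root, 15 mm near the end, gaps between. A fingertip in a gap at z = 45 to 50 mm can push a lobe round, raised or seated. Light friction; in line with the studs (about 2 degrees of play) the disc falls 13 mm by itself; press it lightly if it hangs up.
- pawl (a joint): Angle of the holding pawl, rad: 0 = fully in, its nose between two lobes (57 mm from the hub axis; the disc cannot turn past it); grows counterclockwise from above as it swings out, stop at 0.7; clear of the lobes from 0.25. Stiff hinge (0.12 N m), stays where left. Dark steel arm, z = 44 to 66 mm, so it catches the raised and the seated disc alike.
- pawl_pin (a point): Middle (z = 88 mm) of the upright steel finger pin over the pawl's nose end, 12 mm across, z = 66 to 105 mm, 78 mm from the pivot; with the pawl fully in it is at x = 0, y = -92 mm of hub_stand. Push it away from the hub to open the pawl, towards the hub to close it.
- pawl_pivot (a point): The pawl's vertical pivot axis, at z = 66 mm: x = +75, y = -70 mm of hub_stand; a screw head on it to z = 70 mm.
- spanner_mid (a point): Bystander: centre of a combination spanner 193 x 29 x 8 mm lying on the bench to the left of the stand.
- chain_tool_mid (a point): Bystander: centre of a black chain tool 50 x 95 x 29 mm lying on the bench to the right of the stand.
- spoke_key_mid (a point): Bystander: centre of a round spoke key, 35 mm across and 8 mm high, lying on the bench before the stand.

How it is judged:
On the way, in this order (a step that is already met when the one before it is completed fails the run):
1. the pawl is swung clear of the lobes while the disc still lies on the stud tips (value of joint pawl above 0.25 rad and z of lock_disc in the frame of hub_stand above 0.052 m), for 0.1 s.
2. the disc is turned and falls over the studs, flat on the flange (z of lock_disc in the frame of hub_stand below 0.048 m and angle between lock_disc's own z axis and vertical below 0.04 rad and horizontal distance between lock_disc and hub_stand below 0.004 m and value of joint pawl above 0.15 rad), for 0.2 s.
At the end, for the whole second after the job is handed in: Disc on the flange, studs through its three bolt holes (underside within 2.5 mm of the flange, tilt under 2.3 degrees, within 4 mm of the hub axis), at rest; pawl back in between the lobes (below 0.1 rad); spanner, chain tool and spoke key within 30 mm of where they lay (z of lock_disc in the frame of hub_stand between 0.042 and 0.0475 m and angle between lock_disc's own z axis and vertical below 0.04 rad and horizontal distance between lock_disc and hub_stand below 0.004 m and value of joint pawl below 0.1 rad and linear speed of lock_disc below 0.02 m/s and distance of each of spanner_mid, chain_tool_mid, spoke_key_mid from where it was at the start of the episode below 0.03 m); the robot touches nothing.
It fails at once if the disc is taken off the hub spigot (z of lock_disc in the frame of hub_stand above 0.082 m).
It fails at once if the spanner, the chain tool or the spoke key is pushed away (distance of any of spanner_mid, chain_tool_mid, spoke_key_mid from where it was at the start of the episode above 0.03 m).
It also fails if it takes over 61 s, if anything falls off the work surface, if the arm or the gripper's body presses on something with over 40 N, if the wrist force passes 120 N, or if a joint passes its speed limit or range.

ROBOT

A 6-joint arm with a two-finger parallel gripper is mounted at the origin on a cart in front of the work surface, level with it; the furniture and walls round the work are solid. World frame = base frame: x ahead of the robot, y to its left, z up, the work surface at z = 0. Lengths are in m, angles in rad, forces in N, time in s.
With the tool pointing down it reaches from about 0.25 to 0.775 m from the base axis. Payload 4 kg.
Tool frame: the origin (TCP) lies midway between the tips of the shut fingers; the grasp point (between the pads) lies 19 mm behind it (robot.pinch_z is the distance from the TCP to the grasp point, in m); x points along the fingers, y is the direction in which the jaws open and shut, and the axes are right-handed (so a half turn about x gives the same grasp; the last joint's range is limited). The gripper opens to 94 mm and grips with 3 to 60 N. Pads are 16 mm wide; open, the fingers measure 119 mm over their backs; the gripper's body (75 mm by 177 mm) begins 78 mm behind the grasp point.
Start: joints at [-1.381, 0.087, 1.371, -0, 1.684, -0.103], TCP at [0.159, -0.527, 0.206] pointing down, gripper open.
Joint ranges: [-3.1, 3.1], [-0.76, 2.03], [0.27, 2.55], [-1.08, 4.22], [0.17, 2.65], [-2.57, 2.57]. Speed limits (rad/s): [2.79, 2.79, 3.14, 3.14, 3.14, 3.14].

INTERFACE

Orientations are given as [roll, pitch, yaw] about the fixed x, y, z axes, in that order (R = Rz(yaw) Ry(pitch) Rx(roll)).
In Python, from bench import robot, imaging gives the robot as it stands. The module is installed in compiled form; this text tells all that it offers.
- The arm moves only by the tool drive_tool, never from a script. Its argument "commands" is a list that holds one entry, the list of rows, each a list of 4 numbers: the shift along the tool's x, y, z as a fraction of full scale, then the turn about the tool's x as a fraction of full scale. A call has 1 to 20 rows; each row shifts and turns the commanded pose from where the row before left it, along the tool's axes as they then stand; what a row does not reach is not made up. Full scale, the value 1, is 0.25 m for a shift and 360 degrees for a turn. A row lasts 1/10 s, in which the tool goes at most 50 mm and 8.59 degrees, less where a joint would pass 70% of its speed; a pose out of reach is approached as far as the arm can. A call with a number of a shift or a turn outside -1 to 1 is refused whole. A call with a gripper value outside its range is refused whole. "grip" is the opening, from 0 (shut) to 1 (fully open), set as the call begins (left out, the last holds). The fingers move at their own pace and stop on an object; the grip force is fixed at half the most. Time passes only in rows, so rows that do not move let the fingers close. It gives the time, the measured TCP pose, the force and the opening at its end, in the units of the state.
- robot.get_obs(): the state, without advancing time (a new reading comes with each control period).
- imaging.snapshot(name): name is "scene" or "top" or "wrist"; returns a dict with "pixels" (400x640x3 uint8, red, green, blue), "z_map" (400x640 float32, m along the optical axis (not along the pixel's ray), 0 where there is no reading), "mtx" (3x3 intrinsics, pixels), "extrinsics" (4x4, takes a point from world to camera coordinates). Camera axes: x right, y up, looking along -z (the intrinsics and any distortion apply to the point x, -y, -z); pixel columns grow to the right and rows downward; lengths in m; the calibration is good to about 2 mm. A picture is of the moment at which its call begins.
- robot.close_job(): hands the job in, once; it reports no verdict.
The state is a dict: "time": time; "joint_positions": joint angles; "qvel": joint speeds; "joint_torque": joint torques, N m; "tool_pos": TCP position; "ee_rot": TCP orientation; "wrist_force": force on the tool from outside, world axes, zero at the start; "wrist_torque": the same for the moment, N m; "width": finger opening in m.
Only numpy, scipy, OpenCV 4.12 (cv2) and the standard library are available. Lean on these libraries where they do the work, as an engineer would, in place of code of your own. Each camera call takes 0.05 s, during which the arm holds its last target.

## Working session

There is one attempt and no reset: what is moved stays moved. The work goes in short steps, Python scripts to look and compute and a tool call to move; the robot and the scene stay as the last step left them, time stands still between calls to the robot, and variables do not carry over. Pictures are saved under pics/ and viewed, and the job is handed in when it is done.

Besides the shell and the picture viewer there is one more tool, called after "Call:" as name(argument=value, ...) on one line, values as JSON. drive_tool: Moves the arm, as the interface text tells. Shift numbers are shares of 0.25 m and turn numbers shares of 360 degrees, none past 1 either way. Its arguments: {"type":"object","properties":{"commands":{"type":"array","items":{"type":"array","items":{"type":"array","items":{"type":"number","minimum":-1,"maximum":1}}}},"grip":{"type":"number"}},"required":["commands"]}

```bash
mkdir -p pics; cat > h.py <<'E'
import numpy as np,cv2
from bench import robot,imaging
def snap(n,f):
    s=imaging.snapshot(n); cv2.imwrite('pics/'+f,s['pixels'][:,:,::-1]); np.savez('pics/'+f[:-4]+'.npz',**s); return s
def w2p(s,P):
    P=np.atleast_2d(P).astype(float); E=s['extrinsics']; c=P@E[:3,:3].T+E[:3,3]
    q=np.c_[c[:,0],-c[:,1],-c[:,2]]@s['mtx'].T; return q[:,:2]/q[:,2:]
def p2w(s,u,v,z):  # pixel -> world at plane z
    E=s['extrinsics']; d=np.linalg.inv(s['mtx'])@np.array([u,v,1.]); d=np.array([d[0],-d[1],-d[2]])
    R=E[:3,:3]; o=-R.T@E[:3,3]; d=R.T@d; return o+d*(z-o[2])/d[2]
def cloud(s):
    Z=s['z_map']; v,u=np.mgrid[:400,:640]; d=np.stack([u,v,np.ones_like(u)],-1)@np.linalg.inv(s['mtx']).T
    c=d*Z[...,None]; c[...,1]*=-1; c[...,2]*=-1; E=s['extrinsics']; return (c-E[:3,3])@E[:3,:3]
E
python3 - <<'E'
from h import *
o=robot.get_obs(); print(o)
for n in ['top','scene','wrist']: s=snap(n,n+'0.png'); print(n,s['mtx'],s['extrinsics'])
E
```

```text
{'time': 0.0, 'joint_positions': array([-1.38110963e+00,  8.79665436e-02,  1.37224111e+00, -3.35665247e-05,
        1.68358828e+00, -1.03091936e-01]), 'qvel': array([-0.00120961, -0.00066713, -0.00116002,  0.0008226 , -0.00010186,
        0.0001574 ]), 'joint_torque': array([-1.77881164e-03, -3.40184176e+01, -3.02433085e+01,  7.16581405e-02,
        3.32598074e-02, -1.70772519e-04]), 'tool_pos': array([ 0.15862295, -0.5260612 ,  0.20430453]), 'ee_rot': array([-1.65874768,  1.56859279,  1.77561986]), 'wrist_force': array([0.33496816, 0.54505703, 0.13784836]), 'wrist_torque': array([-0.04615272, -0.00361378, -0.01937934]), 'width': 0.09367432074120519}
top [[423.47557637   0.         318.94873001]
 [  0.         423.47557637 200.1829545 ]
 [  0.           0.           1.        ]] [[ 0.01890502 -0.99981429 -0.00374032  0.01657372]
 [ 0.98032656  0.01780113  0.1965781  -0.56659598]
 [-0.19647501 -0.00738304  0.98048103 -0.92117347]
 [ 0.          0.          0.          1.        ]]
scene [[517.16787629   0.         312.75088733]
 [  0.         517.16787629 204.20723429]
 [  0.           0.           1.        ]] [[-0.71373095 -0.70039834  0.00550464  0.42152891]
 [ 0.46457506 -0.46750787  0.75206809 -0.31787035]
 [-0.52417378  0.53933159  0.65906243 -0.90498344]
 [ 0.          0.          0.          1.        ]]
wrist [[284.72716841   0.         320.18019868]
 [  0.         284.72716841 203.21619294]
 [  0.           0.           1.        ]] [[ 0.28887529 -0.95736426 -0.0021776  -0.54917719]
 [ 0.91957143  0.27810303 -0.27757359  0.02904231]
 [ 0.26634463  0.07818169  0.96070191 -0.39179095]
 [ 0.          0.          0.          1.        ]]
```

View pics/top0.png

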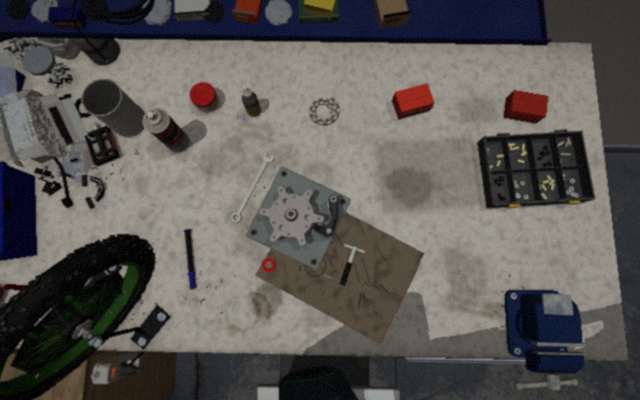

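View pics/scene0.png

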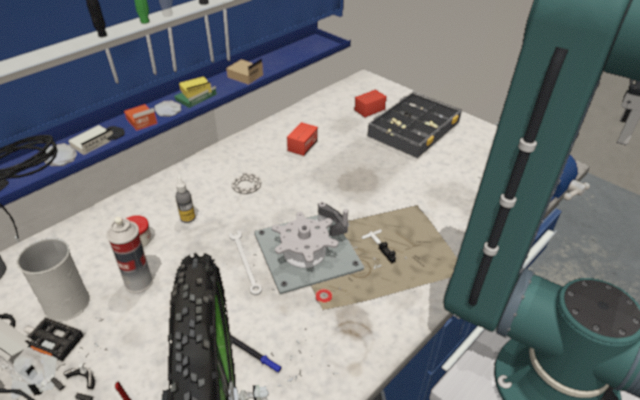

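The top view shows the stand at about (297,217), the disc hub at (291,214), the pawl at (335,205), the spanner at (252,187), the spoke key at (268,265) and the chain tool at (350,262). Next I'll zoom in and measure.

```bash
python3 - <<'E'
from h import *
s=dict(np.load('pics/top0.npz'))
im=s['pixels'][150:285,220:380,::-1]; cv2.imwrite('pics/topz.png',cv2.resize(im,None,fx=5,fy=4.4,interpolation=cv2.INTER_CUBIC))
C=cloud(s)
sub=C[150:285,220:380].reshape(-1,3)
for lo,hi in [(.008,.016),(.062,.070),(.08,.092),(.095,.11),(.02,.034)]:
    m=(sub[:,2]>lo)&(sub[:,2]<hi); p=sub[m]; print(lo,m.sum(),p.mean(0) if m.any() else '',np.median(p,0) if m.any() else '')
print(p2w(s,291,214,.088))
# plate rect
m=((C[...,2]>.006)&(C[...,2]<.12)).astype(np.uint8); m[:150]=0;m[285:]=0;m[:,:220]=0;m[:,380:]=0
n,l,st,ct=cv2.connectedComponentsWithStats(m)
for i in range(1,n):
    if st[i,4]>15:
        p=C[l==i]; r=cv2.minAreaRect(p[:,:2].astype(np.float32)*1000); print(st[i],r,p[:,2].max())
E
```

```text
0.008 3834 [0.52171911 0.07665579 0.01158411] [0.51199032 0.07193124 0.01154966]
0.062 2091 [0.52741276 0.07590657 0.06557403] [0.52740181 0.07760053 0.0655223 ]
0.08 91 [0.52652292 0.0867863  0.08445966] [0.52781927 0.09034374 0.08414224]
0.095 24 [0.48965964 0.00588165 0.10426224] [0.48907098 0.00592448 0.10404843]
0.02 65 [ 0.40688235 -0.03389906  0.02737087] [ 0.40708612 -0.03573252  0.02796588]
[0.52746056 0.08821671 0.088     ]
[ 245  167  105  103 6152] ((533.28173828125, 77.5345458984375), (190.4881591796875, 190.15972900390625), 65.434326171875) 0.10716701419389026
[231 212  10  11  42] ((530.453369140625, 227.21849060058594), (23.76180076599121, 22.20083236694336), 6.677120208740234) 0.01246241653635064
[339 244  25  41 256] ((421.39697265625, -51.41136169433594), (46.854942321777344, 94.3584976196289), 82.92481231689453) 0.032557021477280616
[255 257  21  27 257] ((407.15289306640625, 143.79013061523438), (44.962406158447266, 52.459659576416016), 63.720237731933594) 0.012190752644389347
```

View pics/topz.png

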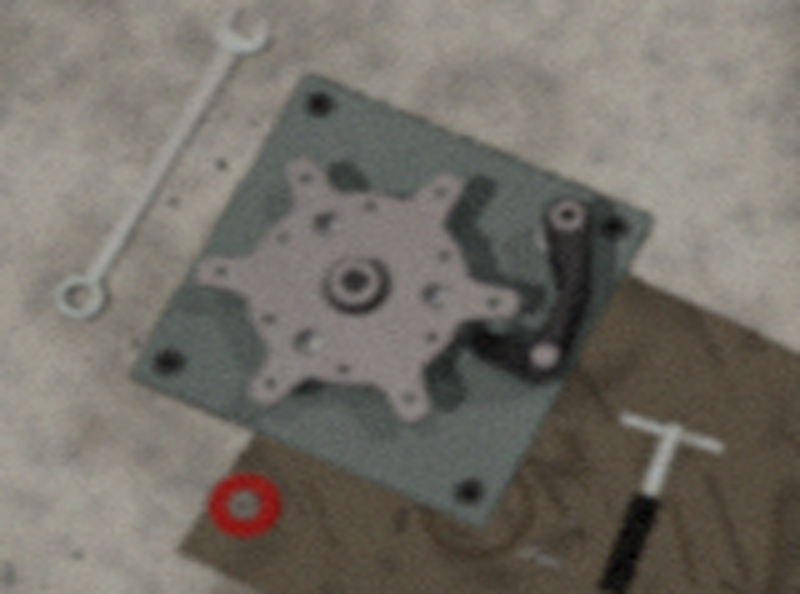

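View pics/wrist0.png

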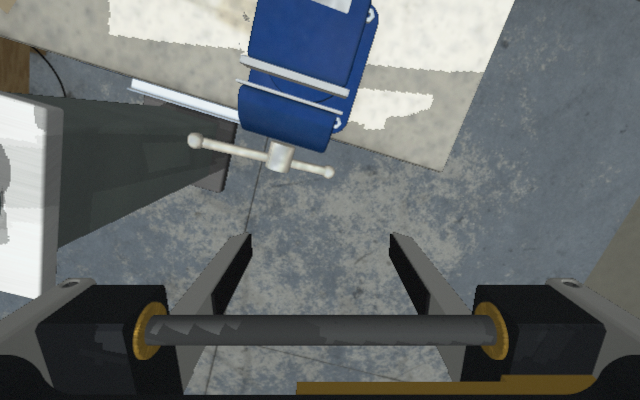

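```bash
python3 - <<'E'
from h import *
s=dict(np.load('pics/top0.npz')); C=cloud(s)
Z=lambda a,b:(220+a/5,150+b/4.4)
hub=p2w(s,*Z(354,281),.088); print('hub nut',hub)
print('pivot',p2w(s,*Z(567,214),.070),'pin',p2w(s,*Z(544,355),.105))
m=(C[...,2]>.062)&(C[...,2]<.070); p=C[m]; d=p[:,:2]-hub[:2]; r=np.hypot(*d.T); k=(r<.076);print('disc z',np.median(p[k,2]))
for n,a,b in [('h',437,293),('h',325,222),('h',308,341),('l',510,303),('l',302,168),('l',452,183),('l',205,271),('l',260,393),('l',415,410)]:
    q=p2w(s,*Z(a,b),.066)-hub; print(n,np.hypot(q[0],q[1]),np.degrees(np.arctan2(q[1],q[0])))
# lobe phase from cloud
k=(r>.056)&(r<.073); a=np.arctan2(d[k,1],d[k,0]); z=np.exp(6j*a)
from collections import Counter
h,_=np.histogram(np.degrees(a)%60,20,(0,60)); print(h, np.degrees(np.angle(z.mean()))/6)
yaw=-24.6
t=np.radians(yaw);R=np.array([[np.cos(t),-np.sin(t)],[np.sin(t),np.cos(t)]])
ctr=np.array([.5333,.0775]); print('hub from plate',ctr-R@[.01,-.01]); print('pin,piv pred',hub[:2]+R@[0,-.092],hub[:2]+R@[.075,-.07])
E
```

```text
hub nut [0.52775878 0.08867011 0.088     ]
pivot [ 0.56762768 -0.00585578  0.07      ] pin [0.48965468 0.00416573 0.105     ]
disc z 0.06550719712545129
h 0.03625912749962996 -93.04849059713335
h 0.03792693028455014 24.754952274789986
h 0.03515808251873211 142.51266006656965
l 0.06970240380434917 -95.37590859367516
l 0.06872536299605939 23.54505396123069
l 0.06999217830661654 -36.54952177416942
l 0.06997986768431802 83.73050056258805
l 0.06917531911958655 142.6413918028555
l 0.06828098033220148 -155.9588065899076
[10 12 12  6  4 28 56 54 58 53 21  4  0  0  0  0  0  0  0  2] 22.236011675104763
hub from plate [0.52837045 0.09075517]
pin,piv pred [0.48946094 0.00502038] [ 0.56681183 -0.00619748]
```

```bash
cat >> h.py <<'E'
from scipy.spatial.transform import Rotation as Ro
def tool():
    o=robot.get_obs(); R=Ro.from_euler('xyz',o['ee_rot']).as_matrix(); return o,R
def plan(target,jawdeg=None):
    """shift in tool axes after turning jaw (tool y) to world angle jawdeg; turn in deg about tool x"""
    o,R=tool(); print('t',round(o['time'],2),'pos',o['tool_pos'].round(4),'F',o['wrist_force'].round(2),'w',o['width'].round(4))
    ja=np.degrees(np.arctan2(R[1,1],R[0,1])); print('tool x',R[:,0].round(3),'jaw deg',ja.round(2))
    print('shift/0.25 in present axes',(R.T@(np.array(target)-o['tool_pos'])/.25).round(4))
    if jawdeg is not None:
        t=(ja-jawdeg+90)%180-90; print('turn/360',(t/360).round(4)) # tool x down: + turn lowers yaw
        R2=R@Ro.from_euler('x',t,degrees=True).as_matrix(); print('after turn jaw',np.degrees(np.arctan2(R2[1,1],R2[0,1])),'shift/.25',(R2.T@(np.array(target)-o['tool_pos'])/.25).round(4))
E
python3 - <<'E'
from h import *
plan([.49,.0046,.204],90)
E
```

```text
Traceback (most recent call last):
  File "h.py", line 19, in plan
    o,R=tool(); print('t',round(o['time'],2),'pos',o['tool_pos'].round(4),'F',o['wrist_force'].round(2),'w',o['width'].round(4))
                                                                                                            ^^^^^^^^^^^^^^^^
AttributeError: 'float' object has no attribute 'round'
```

```bash
sed -i "s/o\['width'\].round(4)/round(float(o['width']),4)/; s/o,R=tool(); print/o,R=tool(); print/" h.py
python3 - <<'E'
from h import *
plan([.49,.0046,.204],90)
E
```

```text
t 0.15 pos [ 0.1586 -0.5262  0.2046] F [0.13 0.   0.39] w 0.0942
tool x [-0.     0.002 -1.   ] jaw deg -73.23
shift/0.25 in present axes [ 0.0053 -1.6503 -1.8817]
turn/360 0.0466
after turn jaw -90.00002394893319 shift/.25 [ 0.0053 -2.1231 -1.3254]
```

```bash
python3 - <<'E'
from h import *
s=dict(np.load('pics/top0.npz')); C=cloud(s)
p=C[285:395,495:600].reshape(-1,3); p=p[p[:,2]>.03]; print(p.min(0),p.max(0))
p=C[:395,250:500].reshape(-1,3); p=p[(p[:,2]>.05)&(p[:,0]>.3)&(p[:,0]<.65)]; print(p.max(0))
E
```

```text
[ 0.17127431 -0.53573992  0.03003735] [0.37414819 0.01985562 1.01463547]
[0.59598452 0.1632792  1.01463547]
```

```bash
python3 - <<'E'
from h import *
s=dict(np.load('pics/top0.npz')); C=cloud(s)
p=C[285:395,495:600].reshape(-1,3); p=p[(p[:,2]>.03)&(p[:,2]<.6)]; print(len(p),p.min(0),p.max(0),np.percentile(p,[5,95],axis=0))
Z=s['z_map']; print((C[::40,::40,2]).round(2))
E
```

```text
4886 [ 0.17127431 -0.53573992  0.03003735] [ 0.3653977  -0.37856312  0.11766649] [[ 0.18244487 -0.50879081  0.04805069]
 [ 0.35481737 -0.42252286  0.11429006]]
[[ 0.2   0.21  0.24  0.2   0.22  0.21  0.22  0.21  1.01  0.2   0.22  0.2
   0.2   0.2   0.16  0.16]
 [ 0.12  0.07  0.12 -0.01 -0.    0.2   0.2   0.2   0.2   0.21  0.21  0.21
   0.21  0.21  0.    0.01]
 [ 0.08 -0.   -0.   -0.   -0.   -0.   -0.   -0.   -0.   -0.    0.   -0.
   0.    0.   -0.   -0.21]
 [ 0.1   0.08  0.04  0.09  0.16 -0.    0.    0.    0.01 -0.   -0.   -0.
  -0.    0.01  0.   -0.52]
 [-0.    0.02  0.01  0.   -0.   -0.   -0.   -0.   -0.   -0.   -0.    0.
   0.01  0.01  0.01 -0.  ]
 [ 0.12  0.   -0.   -0.   -0.   -0.    0.    0.06  0.01 -0.    0.   -0.
  -0.    0.    0.05  0.  ]
 [ 0.12 -0.   -0.    0.26 -0.   -0.   -0.    0.01  0.01 -0.   -0.    0.
  -0.   -0.   -0.    0.  ]
 [ 0.    0.37  0.33  0.15  0.    0.   -0.    0.   -0.    0.    0.   -0.
   0.    0.    0.    0.01]
 [ 0.38  0.31  0.22  0.04  0.01 -0.    0.    0.    0.   -0.    0.   -0.
   0.    0.04  0.11 -0.  ]
 [ 0.37  0.21  0.08 -0.19 -0.6  -0.87 -0.88 -0.78 -0.61 -0.78 -0.88 -0.11
  -0.11 -0.11  0.11  0.  ]]
```

Call:
drive_tool(commands=[[[0,0,0,0.0155],[0,0,0,0.0155],[0,0,0,0.0156],[0,-0.1,-0.06,0],[0,-0.14,-0.085,0],[0,-0.14,-0.085,0],[0,-0.14,-0.085,0],[0,-0.14,-0.085,0],[0,-0.14,-0.085,0],[0,-0.14,-0.085,0],[0,-0.14,-0.085,0],[0,-0.14,-0.085,0],[0,-0.14,-0.085,0],[0,-0.14,-0.085,0],[0,-0.14,-0.085,0],[0,-0.14,-0.085,0],[0,-0.14,-0.085,0],[0,-0.14,-0.085,0],[0,0,0,0],[0,0,0,0]]], grip=0.42)

```text
time: 2.15
tool_pos: [0.4711, -0.0111, 0.2049]
ee_rot: [0.298, 1.569, -2.841]
wrist_force: [-0.5, -0.6, 0.7]
width: 0.0394
```

```bash
python3 - <<'E'
from h import *
plan([.49,.0046,.204],-90)
snap('wrist','w1.png')
E
```

```text
t 2.15 pos [ 0.4711 -0.0111  0.2049] F [-0.49 -0.56  0.67] w 0.0394
tool x [-0.001 -0.    -1.   ] jaw deg -89.88
shift/0.25 in present axes [ 0.0035 -0.0625 -0.0759]
turn/360 0.0003
after turn jaw -89.99999987669972 shift/.25 [ 0.0035 -0.0626 -0.0758]
```

View pics/w1.png

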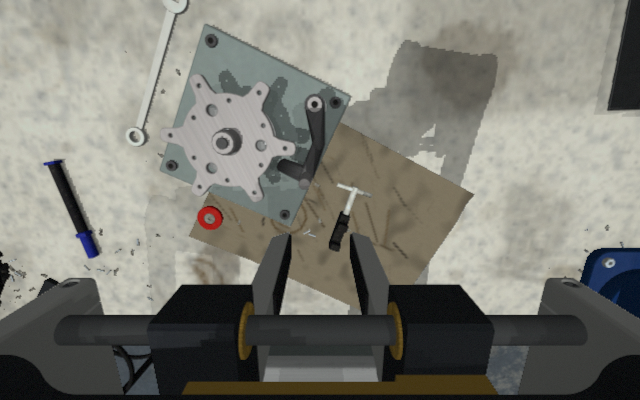

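The wrist view shows the disc nut at (227,142), the pawl pivot at (315,103) and the pin top at about (305,182). I'll check these against the positions predicted from the top view.

```bash
python3 - <<'E'
from h import *
s=dict(np.load('pics/w1.npz'))
print(w2p(s,[[.528,.0893,.088],[.4896,.0046,.105],[.567,-.006,.07]]))
cv2.imwrite('pics/w1z.png',cv2.resize(s['pixels'][60:215,150:360,::-1],None,fx=3.8,fy=3.8,interpolation=cv2.INTER_CUBIC))
C=cloud(s); m=(C[...,2]>.097)&(C[...,2]<.11)&(abs(C[...,0]-.49)<.02)&(abs(C[...,1])<.03);print(m.sum(),C[m].mean(0))
m=(C[...,2]>.08)&(C[...,2]<.092)&(abs(C[...,0]-.528)<.02)&(abs(C[...,1]-.089)<.02);print(m.sum(),C[m].mean(0))
E
```

```text
[[221.80694056 144.98633084]
 [304.41668483 185.63066523]
 [315.39715521 105.74070253]]
116 [0.49187346 0.00495738 0.10390744]
460 [0.53011038 0.08887377 0.08409537]
```

View pics/w1z.png

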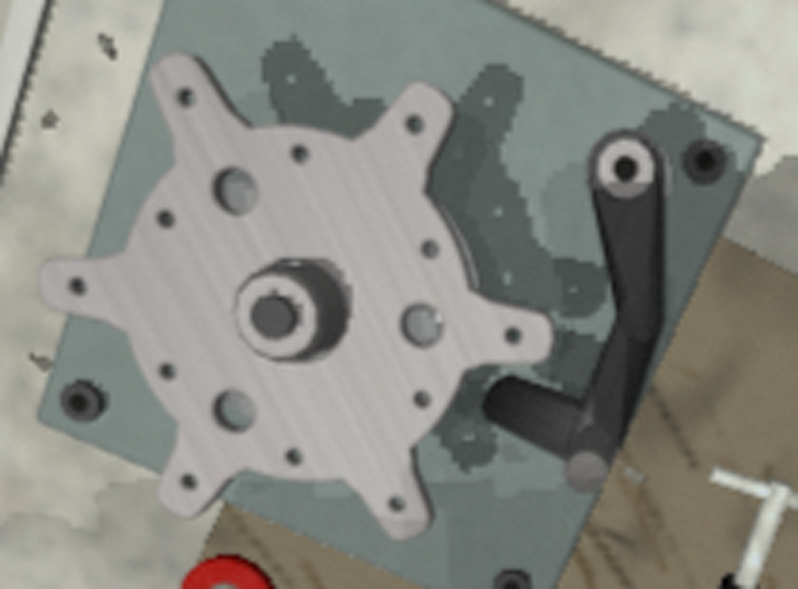

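Call:
drive_tool(commands=[[[0,-0.032,-0.04,0],[0,-0.032,-0.04,0],[0,0,0,0],[0.1,0,0,0],[0.1,0,0,0],[0.1,0,0,0],[0.1,0,0,0],[0.076,0,0,0],[0,0,0,0],[0,0,0,0]]])

```text
time: 3.2
tool_pos: [0.4913, 0.0041, 0.0867]
ee_rot: [0.507, 1.57, -2.635]
wrist_force: [0.8, -0.3, 0.8]
width: 0.0397
```

```bash
python3 - <<'E'
from h import *
plan([.491,.005,.085],-90)
snap('wrist','w2.png');snap('scene','s2.png')
E
```

```text
t 3.2 pos [0.4913 0.0041 0.0867] F [ 0.79 -0.26  0.8 ] w 0.0397
tool x [-0. -0. -1.] jaw deg -90.03
shift/0.25 in present axes [ 0.0069 -0.0036  0.0012]
turn/360 -0.0001
after turn jaw -90.00000000084887 shift/.25 [ 0.0069 -0.0036  0.0012]
```

View pics/w2.png

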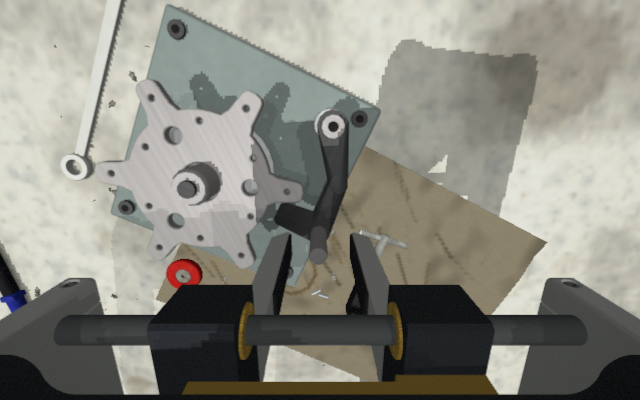

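Call:
drive_tool(commands=[[[0,0.024,0,0],[0,0.024,0,0],[0,0.02,0,0],[0,0.02,0,0],[0,0.02,-0.002,0],[0,0.02,-0.002,0],[0,0.02,-0.002,0],[0,0.02,-0.002,0],[0,0.02,-0.002,0],[0,0.02,-0.002,0],[0,0.018,-0.002,0],[0,0,0,0],[0,0,0,0]]])

```text
time: 4.6
tool_pos: [0.4944, -0.0529, 0.0864]
ee_rot: [0.944, 1.569, -2.198]
wrist_force: [-0.6, -0.2, -0.0]
width: 0.0393
```

```bash
python3 - <<'E'
from h import *
plan([.491,-.052,.085],-90)
snap('wrist','w3.png')
E
```

```text
t 4.6 pos [ 0.4944 -0.0529  0.0864] F [-0.6  -0.23 -0.02] w 0.0393
tool x [-0.001 -0.001 -1.   ] jaw deg -90.01
shift/0.25 in present axes [ 0.0056 -0.0035  0.0134]
turn/360 -0.0
after turn jaw -89.9999999929405 shift/.25 [ 0.0056 -0.0035  0.0134]
```

View pics/w3.png

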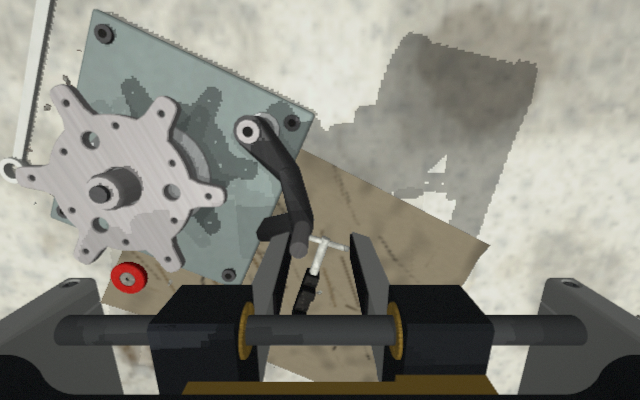

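The pawl is now well clear, with its pin at (300,245). Next I'll lift and move to the gap at the 174° direction, on the robot's side of the disc.

Call:
drive_tool(commands=[[[-0.1,0,0,0],[-0.1,0,0,0],[0,-0.1,0.02,0.0167],[0,-0.1,0.02,0],[0,-0.1,0.02,0],[0,-0.1,0.02,0],[0,-0.1,0.02,0],[0,-0.08,0.02,0],[0,0,0,0],[0,0,0,0]]])

```text
time: 5.65
tool_pos: [0.4773, 0.0945, 0.1364]
ee_rot: [1.521, 1.569, -1.725]
wrist_force: [0.6, 0.1, -0.7]
width: 0.0394
```

Call:
drive_tool(commands=[[[0,0,0,0],[0,0,0,0],[0,0,0,0]]], grip=0)

```text
time: 5.95
tool_pos: [0.4776, 0.094, 0.1364]
ee_rot: [1.533, 1.57, -1.715]
wrist_force: [0.2, -0.2, 0.5]
width: 0.0187
```

```bash
python3 - <<'E'
from h import *
t=np.radians(174);H=np.array([.5285,.089])
T=H+.066*np.array([np.cos(t),np.sin(t)]);plan([*T,.047],-96)
print(robot.get_obs()['joint_positions'])
s=snap('wrist','w4.png')
C=cloud(s); m=(C[...,2]>.097)&(C[...,2]<.11)&(abs(C[...,0]-.49)<.03)&(C[...,1]<0)&(C[...,1]>-.07);print(m.sum(),C[m].mean(0))
m=(C[...,2]>.08)&(C[...,2]<.092)&(abs(C[...,0]-.528)<.02)&(abs(C[...,1]-.089)<.02);print(m.sum(),C[m].mean(0))
E
```

```text
t 5.95 pos [0.4776 0.094  0.1364] F [ 0.22 -0.22  0.55] w 0.0187
tool x [-0. -0. -1.] jaw deg -96.09
shift/0.25 in present axes [ 0.3577 -0.0013  0.0593]
turn/360 -0.0002
after turn jaw -95.99999999366547 shift/.25 [ 0.3577 -0.0014  0.0593]
[ 7.81623642e-02 -2.97870158e-02  1.62796436e+00 -3.76115033e-04
  1.54350015e+00  1.75518156e+00]
260 [ 0.49928156 -0.03791994  0.10309284]
726 [0.53030578 0.09010671 0.08412786]
```

View pics/w4.png

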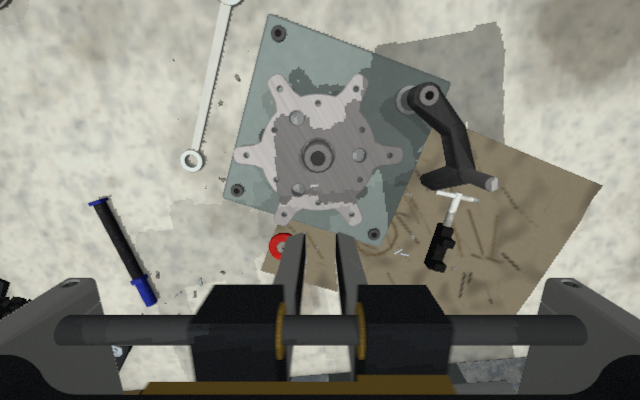

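Call:
drive_tool(commands=[[[0,0,0,-0.0238],[0,0,0,-0.0238],[0,0,0,-0.0238],[0,0,0,-0.0238],[0,0,0,-0.0238],[0,0,0,-0.0238],[0,0,0,-0.0238],[0,0,0,-0.0238],[0,0,0,-0.0238],[0,0,0,-0.0238],[0,0,0,-0.0238],[0,0,0,-0.0238],[0,0,0,-0.0238],[0,0,0,-0.0238],[0,0,0,-0.0238],[0,0,0,-0.0238],[0,0,0,-0.0238],[0,0,0,-0.0238],[0,0,0,-0.0238],[0,0,0,-0.0238]]])

```text
time: 8.0
tool_pos: [0.4775, 0.0944, 0.1365]
ee_rot: [-1.313, 1.571, -1.564]
wrist_force: [0.0, 0.1, 0.2]
width: 0.0006
```

Call:
drive_tool(commands=[[[0,0,-0.03,-0.012],[0,0,-0.03,-0.012],[0,0,0,0],[0,0,0,0]]])

```text
time: 8.4
tool_pos: [0.4631, 0.0979, 0.1366]
ee_rot: [-0.157, 1.57, -0.264]
wrist_force: [-0.4, -0.5, 1.0]
width: 0.0002
```

```bash
python3 - <<'E'
from h import *
t=np.radians(174);H=np.array([.5285,.089])
T=H+.066*np.array([np.cos(t),np.sin(t)]);plan([*T,.047],84)
print(robot.get_obs()['joint_positions'])
E
```

```text
t 8.4 pos [0.4631 0.0979 0.1366] F [-0.39 -0.52  1.03] w 0.0002
tool x [ 0.001 -0.    -1.   ] jaw deg 83.88
shift/0.25 in present axes [ 3.583e-01 -7.900e-03 -2.000e-04]
turn/360 -0.0003
after turn jaw 83.99999998124639 shift/.25 [ 3.583e-01 -7.900e-03 -2.000e-04]
[ 8.85416068e-02 -6.08842691e-02  1.65748522e+00 -1.99870985e-04
  1.54444832e+00 -1.37547498e+00]
```

Call:
drive_tool(commands=[[[0.05,-0.008,0,0],[0.07,0,0,0],[0.07,0,0,0],[0.06,0,0,0],[0.06,0,0,0],[0.048,0,0,0],[0,0,0,0],[0,0,0,0]]])

```text
time: 9.2
tool_pos: [0.4626, 0.096, 0.0467]
ee_rot: [-2.723, 1.57, -2.828]
wrist_force: [0.6, -0.3, -0.4]
width: 0.0006
```

```bash
python3 - <<'E'
from h import *
t=np.radians(174);H=np.array([.5285,.089])
T=H+.066*np.array([np.cos(t),np.sin(t)]);plan([*T,.047],84)
snap('wrist','w5.png');s=snap('top','t5.png');cv2.imwrite('pics/t5z.png',cv2.resize(s['pixels'][150:285,220:380,::-1],None,fx=4,fy=4))
E
```

```text
t 9.2 pos [0.4626 0.096  0.0467] F [ 0.62 -0.3  -0.36] w 0.0006
tool x [-0.001 -0.    -1.   ] jaw deg 83.97
shift/0.25 in present axes [-0.0012 -0.0001  0.0011]
turn/360 -0.0001
after turn jaw 83.99999999626752 shift/.25 [-0.0012 -0.0001  0.0011]
```

View pics/w5.png

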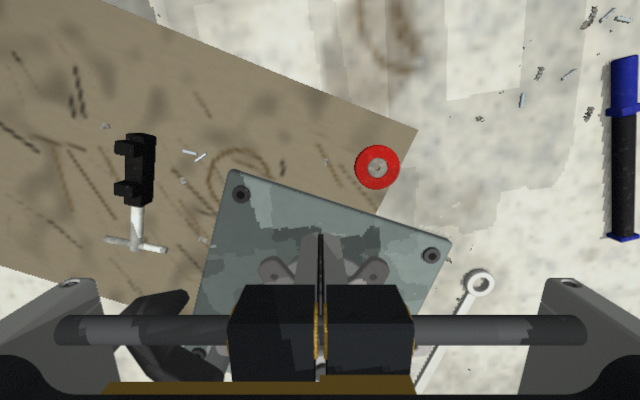

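Call:
drive_tool(commands=[[[0,0.0092,0.0002,0.00556],[0,0.0092,0.0002,0.00556],[0,0.0092,0.0002,0.00556],[0,0.0092,0.0002,0.00556],[0,0.0092,0.0002,0.00556],[0,0.0092,0.0002,0.00556],[0,0.0092,0.0002,0.00556],[0,0.0092,0.0002,0.00556],[0,0.0092,0.0002,0.00556],[0,0.0092,0.0002,0.00556],[0,0.0092,0.0002,0.00556],[0,0.0092,0.0002,0.00556],[0,0.0092,0.0002,0.00556],[0,0.0092,0.0002,0.00556],[0,0.0092,0.0002,0.00556],[0,0.0092,0.0002,0.00556],[0,0.0092,0.0002,0.00556],[0,0.0092,0.0002,0.00556],[0,0.0092,0.0002,0.00556],[0,0,0,0]]])

```text
time: 11.3
tool_pos: [0.4813, 0.1349, 0.0479]
ee_rot: [0.523, 1.57, -0.246]
wrist_force: [-0.7, -0.9, 1.2]
width: 0.0006
```

```bash
cat >> h.py <<'E'
H=np.array([.5285,.089])
def pol():
    o,R=tool(); d=o['tool_pos'][:2]-H; print('finger r %.4f ang %.2f jaw %.2f z %.4f'%(np.hypot(*d),np.degrees(np.arctan2(d[1],d[0])),np.degrees(np.arctan2(R[1,1],R[0,1])),o['tool_pos'][2]),'F',o['wrist_force'].round(1),'t',o['time'])
E
python3 - <<'E'
from h import *
pol()
snap('wrist','w6.png');s=snap('top','t6.png');cv2.imwrite('pics/t6z.png',cv2.resize(s['pixels'][150:285,220:380,::-1],None,fx=4.5,fy=4.4,interpolation=2))
s=snap('scene','s6.png');cv2.imwrite('pics/s6z.png',cv2.resize(s['pixels'][190:310,230:390,::-1],None,fx=5,fy=5,interpolation=2))
E
```

```text
finger r 0.0658 ang 135.79 jaw 45.97 z 0.0479 F [-0.7 -0.9  1.2] t 11.3
```

View pics/t6z.png

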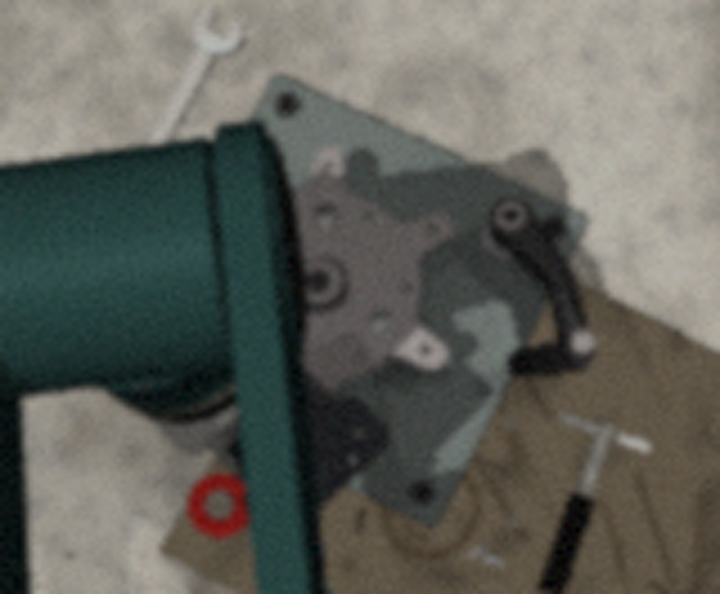

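View pics/s6z.png

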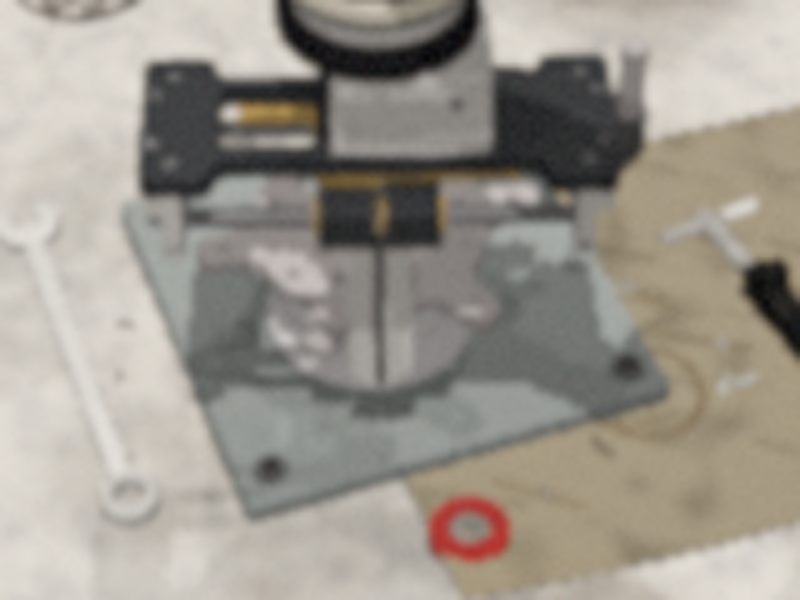

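```bash
cat >> h.py <<'E'
def dang(s,u,v,z): 
    q=p2w(s,u,v,z)[:2]-H; return np.hypot(*q),np.degrees(np.arctan2(q[1],q[0]))
E
python3 - <<'E'
from h import *
s=dict(np.load('pics/t6.npz'))
for a,b in [(383,320),(428,351),(440,224),(326,216)]: print(dang(s,220+a/4.5,150+b/4.4,.066))
E
```

```text
(np.float64(0.03588040077355935), np.float64(-117.92054055209759))
(np.float64(0.06352596895316111), np.float64(-120.66808627066962))
(np.float64(0.06840794593407397), np.float64(-60.195073476247664))
(np.float64(0.03721262345158105), np.float64(-2.097564103769615))
```

Call:
drive_tool(commands=[[[0,0.0092,0.0002,0.00556],[0,0.0092,0.0002,0.00556],[0,0.0092,0.0002,0.00556],[0,0.0092,0.0002,0.00556],[0,0.0092,0.0002,0.00556],[0,0.0092,0.0002,0.00556],[0,0.0092,0.0002,0.00556],[0,0.0092,0.0002,0.00556],[0,0.0046,0,0.00278],[0,0.0046,0,0.00278],[0,0.0046,0,0.00278],[0,0.0046,0,0.00278],[0,0,0,0],[0,0,0,0]]])

```text
time: 12.85
tool_pos: [0.4995, 0.1483, 0.047]
ee_rot: [0.246, 1.571, -0.872]
wrist_force: [0.1, -0.2, -0.5]
width: 0.0004
```

```bash
python3 - <<'E'
from h import *
pol()
s=snap('top','t7.png');cv2.imwrite('pics/t7z.png',cv2.resize(s['pixels'][150:285,220:380,::-1],None,fx=4.5,fy=4.4,interpolation=2))
s=snap('scene','s7.png');cv2.imwrite('pics/s7z.png',cv2.resize(s['pixels'][190:310,230:390,::-1],None,fx=5,fy=5,interpolation=2))
E
```

```text
finger r 0.0660 ang 116.04 jaw 25.95 z 0.0470 F [ 0.1 -0.2 -0.5] t 12.85
```

View pics/t7z.png

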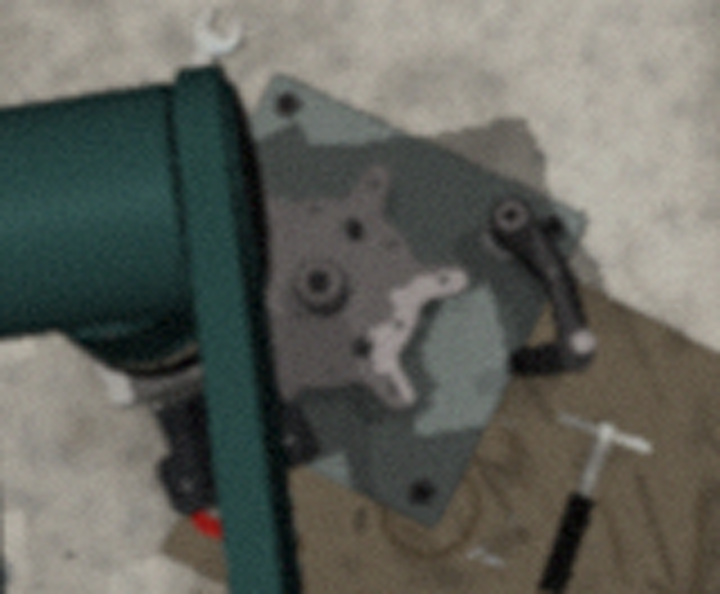

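```bash
cat >> h.py <<'E'
def discz(s):
    C=cloud(s); d=C[...,:2]-H; r=np.hypot(d[...,0],d[...,1]); a=np.degrees(np.arctan2(d[...,1],d[...,0]))
    m=(r>.02)&(r<.05)&(C[...,2]<.075)&(C[...,2]>.03); p=C[m]; print('disc top z median',np.median(p[:,2]),len(p))
    A=np.c_[p[:,:2]-H,np.ones(len(p))]; k=abs(p[:,2]-np.median(p[:,2]))<.006; print('plane',np.linalg.lstsq(A[k],p[k,2],rcond=None)[0].round(4))
E
python3 - <<'E'
from h import *
s=dict(np.load('pics/t7.npz')); discz(s)
for a,b in [(355,230),(363,347),(405,397),(455,282),(375,178)]: print(dang(s,220+a/4.5,150+b/4.4,.066),dang(s,220+a/4.5,150+b/4.4,.053))
E
```

```text
disc top z median 0.05253777607479594 989
plane [ 0.0018 -0.0006  0.0525]
(np.float64(0.03418534386866654), np.float64(-28.489571076685248)) (np.float64(0.03610791530458484), np.float64(-25.56580965143964))
(np.float64(0.03798729315579954), np.float64(-144.5396115279378)) (np.float64(0.03623813482822648), np.float64(-143.81967289359713))
(np.float64(0.07116222593298772), np.float64(-142.14561292691508)) (np.float64(0.06988799890183722), np.float64(-141.694818744702))
(np.float64(0.06761513983204763), np.float64(-86.91299869571912)) (np.float64(0.06774401352068413), np.float64(-85.08313811193273))
(np.float64(0.06332642152794318), np.float64(-23.972408956231384)) (np.float64(0.06576465222082752), np.float64(-22.469182380397804))
```

The disc has dropped home: top face z is about 0.0525 and flat, with holes at -25.6° and -143.8° against studs at -24.6° and -144.6°. Now I'll back the finger out and go to the pawl pin.

Call:
drive_tool(commands=[[[0,-0.012,0,0],[0,-0.008,0,0],[-0.08,0,0,0],[-0.1,0,0,0],[-0.1,0,0,0],[-0.1,0,0,0],[0,0,0,-0.0222],[0,0,0,-0.0222],[0,0,0,-0.0222],[0,0,0,-0.0222],[0,0,0,-0.0222],[0,0,0,-0.0222],[0,0,0,-0.0222],[0,0,0,-0.0222],[0,0,0,0],[0,0,0,0]]])

```text
time: 14.55
tool_pos: [0.4948, 0.1461, 0.1419]
ee_rot: [-2.139, 1.571, -2.144]
wrist_force: [-0.1, -0.7, -0.0]
width: 0.0006
```

```bash
python3 - <<'E'
from h import *
plan([.498,-.038,.142],90)
s=snap('wrist','w8.png'); discz(s)
C=cloud(s); m=(C[...,2]>.097)&(C[...,2]<.11)&(abs(C[...,0]-.49)<.03)&(C[...,1]<0)&(C[...,1]>-.07);print(m.sum(),C[m].mean(0) if m.any() else '')
E
```

```text
t 14.55 pos [0.4948 0.1461 0.1419] F [-0.08 -0.72 -0.03] w 0.0006
tool x [-0. -0. -1.] jaw deg 89.71
shift/0.25 in present axes [-3.000e-04 -7.362e-01  1.640e-02]
turn/360 -0.0008
after turn jaw 90.00000000049647 shift/.25 [-3.000e-04 -7.363e-01  1.270e-02]
disc top z median 0.052731546486912764 5225
plane [0.0027 0.0014 0.0527]
249 [ 0.49812272 -0.03701105  0.10287408]
```

View pics/w8.png

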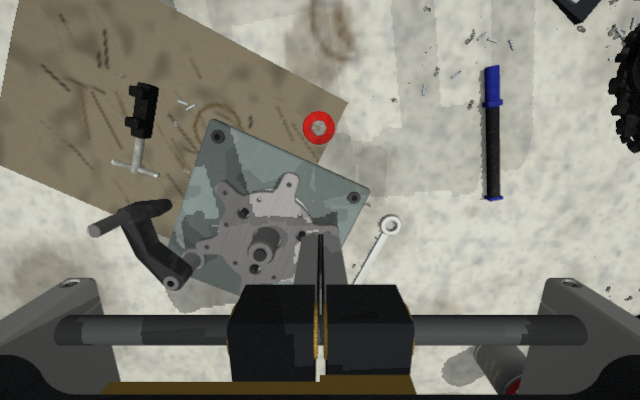

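Call:
drive_tool(commands=[[[0,-0.06,0.013,0],[0,-0.1,0,0],[0,-0.1,0,0],[0,-0.1,0,0],[0,-0.1,0,0],[0,-0.1,0,0],[0,-0.1,0,0],[0,-0.076,0,0],[0,0,0,0],[0,0,0,0]]], grip=0.5)

```text
time: 15.6
tool_pos: [0.4977, -0.0383, 0.1419]
ee_rot: [1.663, 1.57, 1.659]
wrist_force: [0.3, -0.2, -0.6]
width: 0.0469
```

```bash
python3 - <<'E'
from h import *
plan([.498,-.038,.085],90)
snap('wrist','w9.png')
E
```

```text
t 15.6 pos [ 0.4977 -0.0383  0.1419] F [ 0.31 -0.17 -0.55] w 0.0469
tool x [-0.  0. -1.] jaw deg 89.76
shift/0.25 in present axes [0.2278 0.0011 0.001 ]
turn/360 -0.0007
after turn jaw 90.00000002278291 shift/.25 [0.2278 0.0011 0.001 ]
```

View pics/w9.png

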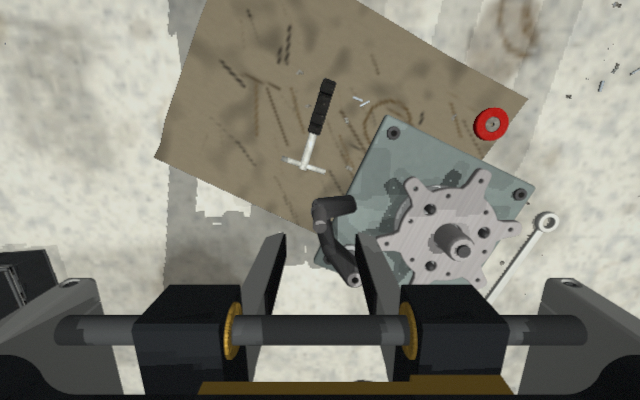

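Call:
drive_tool(commands=[[[0.06,0,0,0],[0.08,0,0,0],[0.08,0,0,0],[0.008,0,0,0],[0,0,0,0],[0,0.024,0,0],[0,0.024,0,0],[0,0.02,-0.003,0],[0,0.02,-0.003,0],[0,0.02,-0.003,0],[0,0.02,-0.003,0],[0,0.02,-0.003,0],[0,0.02,-0.003,0],[0,0.02,-0.003,0],[0,0.02,-0.003,0],[0,0.016,-0.003,0],[0,0,0,0],[0,0,0,0]]])

```text
time: 17.45
tool_pos: [0.4914, 0.0188, 0.0851]
ee_rot: [1.034, 1.57, 1.032]
wrist_force: [0.1, 0.2, -0.3]
width: 0.0468
```

```bash
python3 - <<'E'
from h import *
plan([.49,.0225,.085],90)
snap('wrist','w10.png')
E
```

```text
t 17.45 pos [0.4914 0.0188 0.0851] F [ 0.15  0.15 -0.28] w 0.0468
tool x [ 0.001  0.001 -1.   ] jaw deg 89.91
shift/0.25 in present axes [ 0.0004  0.0148 -0.0058]
turn/360 -0.0003
after turn jaw 90.00000002902846 shift/.25 [ 0.0004  0.0148 -0.0058]
```

View pics/w10.png

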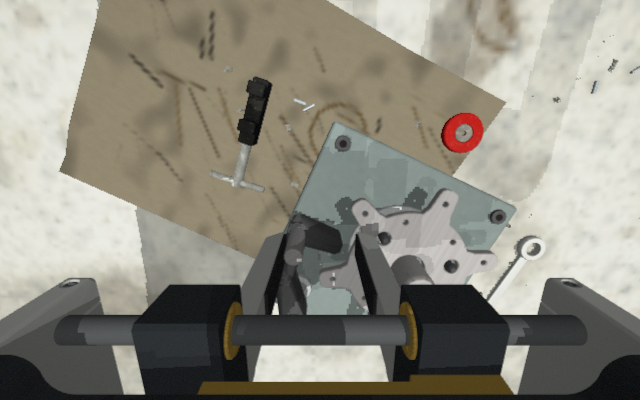

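Call:
drive_tool(commands=[[[0,0.005,-0.002,0],[0,0.005,-0.002,0],[0,0.005,0,0],[0,0,0,0]]])

```text
time: 17.9
tool_pos: [0.4905, 0.0218, 0.0851]
ee_rot: [-0.474, 1.57, -0.476]
wrist_force: [1.3, -2.1, -0.7]
width: 0.047
```

Call:
drive_tool(commands=[[[0,0.003,0,0],[0,0,0,0]]])

```text
time: 18.1
tool_pos: [0.4904, 0.0226, 0.0851]
ee_rot: [-0.367, 1.57, -0.369]
wrist_force: [1.7, -1.6, -0.4]
width: 0.047
```

Call:
drive_tool(commands=[[[0,0.004,0,0],[0,0,0,0]]])

```text
time: 18.3
tool_pos: [0.4903, 0.0237, 0.0851]
ee_rot: [-0.248, 1.57, -0.25]
wrist_force: [0.9, -1.2, 0.5]
width: 0.0474
```

Call:
drive_tool(commands=[[[0,0.004,0,0],[0,0,0,0]]])

```text
time: 18.5
tool_pos: [0.4903, 0.0247, 0.085]
ee_rot: [-0.59, 1.571, -0.592]
wrist_force: [1.2, -1.4, 0.4]
width: 0.0473
```

Call:
drive_tool(commands=[[[0,0.004,0,0],[0,0.004,0,0],[0,0,0,0]]])

```text
time: 18.8
tool_pos: [0.4903, 0.0249, 0.085]
ee_rot: [-1.548, 1.567, -1.551]
wrist_force: [2.0, -5.9, 0.3]
width: 0.0471
```

```bash
python3 - <<'E'
from h import *
s=snap('wrist','w11.png')
cv2.imwrite('pics/w11z.png',cv2.resize(s['pixels'][180:320,220:430,::-1],None,fx=3.8,fy=3.8,interpolation=2))
C=cloud(s); m=(C[...,2]>.097)&(C[...,2]<.11)&(abs(C[...,0]-.49)<.03)&(abs(C[...,1]-.005)<.011);print(m.sum(),C[m].mean(0) if m.any() else '')
s=snap('top','t11.png');cv2.imwrite('pics/t11z.png',cv2.resize(s['pixels'][150:285,220:380,::-1],None,fx=4.5,fy=4.4,interpolation=2))
E
```

```text
500 [0.48784323 0.00462162 0.10366707]
```

View pics/w11z.png

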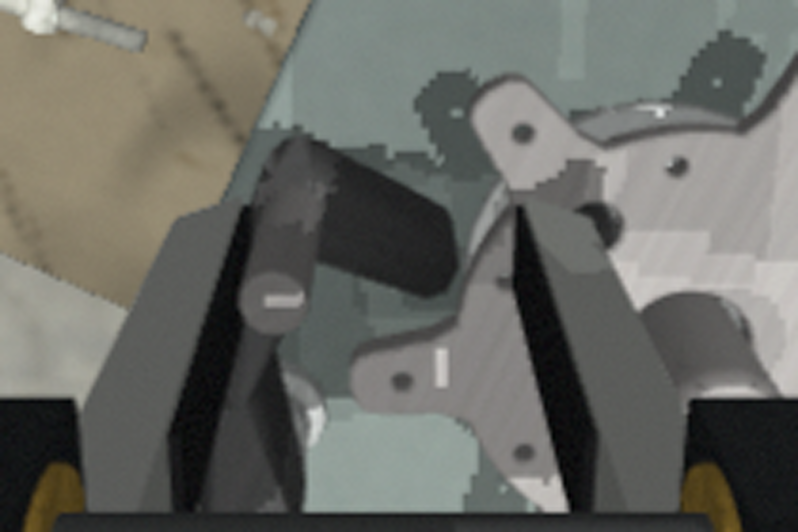

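The force rose to 6 N with no further motion, so the pawl is at its inner stop with the nose between two lobes. Now I'll centre the jaws, lift and move away.

Call:
drive_tool(commands=[[[0,-0.03,0,0],[0,-0.038,0,0],[0,0,0,0],[-0.08,0,0,0],[-0.12,0,0,0],[-0.12,0,0,0],[-0.12,0,0,0],[-0.06,0,0,0],[0,-0.1,-0.04,0],[0,-0.12,-0.05,0],[0,-0.12,-0.05,0],[0,-0.12,-0.05,0],[0,-0.12,-0.05,0],[0,-0.12,-0.05,0],[0,-0.1,0,0],[0,0,0,0],[0,0,0,0]]])

```text
time: 20.6
tool_pos: [0.417, -0.1898, 0.2092]
ee_rot: [2.123, 1.569, 2.12]
wrist_force: [-0.4, -0.4, 0.0]
width: 0.0467
```

```bash
python3 - <<'E'
from h import *
o=robot.get_obs(); print(o['time'],o['tool_pos'],o['wrist_force'])
s=snap('top','t12.png');cv2.imwrite('pics/t12z.png',cv2.resize(s['pixels'][150:285,220:380,::-1],None,fx=5,fy=4.4,interpolation=2))
discz(s); C=cloud(s)
m=(C[...,2]>.095)&(C[...,2]<.11)&(abs(C[...,0]-.49)<.03)&(abs(C[...,1])<.07);print('pin',m.sum(),C[m].mean(0))
m=((C[...,2]>.006)&(C[...,2]<.12)).astype(np.uint8); m[:150]=0;m[285:]=0;m[:,:220]=0;m[:,380:]=0
n,l,st,ct=cv2.connectedComponentsWithStats(m)
for i in range(1,n):
    if st[i,4]>15:
        p=C[l==i]; print(st[i],cv2.minAreaRect(p[:,:2].astype(np.float32)*1000))
E
```

```text
20.6 [ 0.41698718 -0.18975168  0.20918145] [-0.3656728  -0.44500658  0.02518515]
disc top z median 0.0525271447274847 1208
plane [-0.0002 -0.0026  0.0526]
pin 24 [0.48977213 0.00776701 0.10382494]
[ 245  167  105  103 6149] ((533.560302734375, 77.67477416992188), (190.2020721435547, 190.20628356933594), 65.22650146484375)
[231 211  10  12  35] ((531.0053100585938, 228.03228759765625), (25.008220672607422, 22.448551177978516), 12.398019790649414)
[339 244  25  41 257] ((421.36761474609375, -51.241859436035156), (46.730628967285156, 94.27021026611328), 82.87712860107422)
[255 258  21  27 263] ((406.37188720703125, 141.02243041992188), (50.314510345458984, 53.5140266418457), 64.22600555419922)
```

View pics/t12z.png

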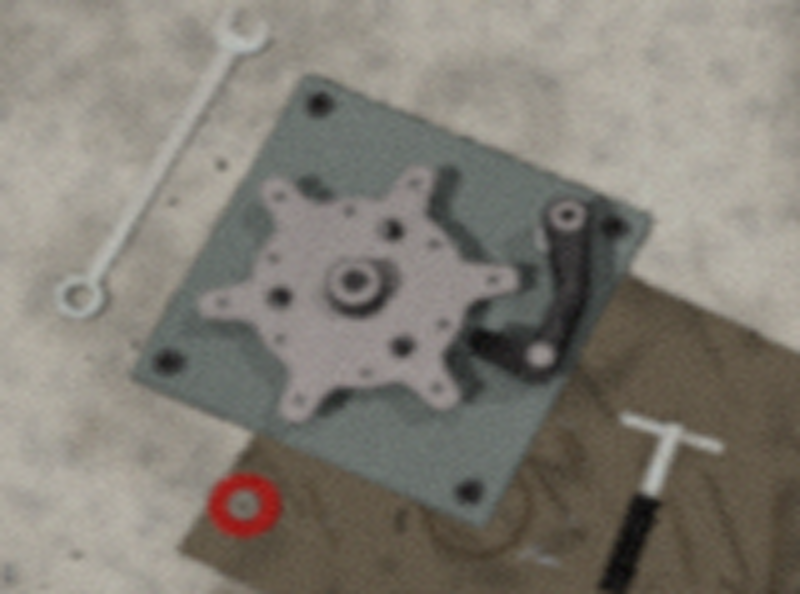

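The picture shows the disc seated, with dark holes at (392,230), (280,297) and (403,346). The pawl nose is between the lobes at (485,342), the pin is at (540,355), and the tools are unmoved. I'm handing it in.

```bash
python3 -c "
from bench import robot
print(robot.close_job())"
```

```text
the job is handed in; nothing more can be done
None
```

The job is handed in, at about 20.7 s of the 61 s allowed; the system gave no verdict. I opened the pawl by its pin, to about 0.55 rad. Then I pushed a lobe round clockwise (about 48° by the camera) until the disc dropped over the studs, and swung the pawl back in to its stop.

Last checks:
- **Disc:** its top face measures z ≈ 52.5 mm, so the underside is at about 44.5 mm and reads flat within about 0.15°. When last measured, just after it dropped, the two visible bolt holes were within 1° of their studs. All three look dark and evenly placed in the final picture.
- **Pawl:** the nose sits between two lobes. At the end of the push the force rose to 6 N with no further motion, which I took as the inner stop.
- **Pin position:** the pin ended about 2 mm further in than where I measured it at the start. That is within camera error, or the pawl may not have started exactly at 0.
- **Tools:** the chain tool, the spoke key and the visible ring end of the spanner measure within about 3 mm of where they lay. The arm was clear of everything.

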